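Seat the mahjong chip tray on its turntable and park it

ROBOT

A 7-joint arm with a two-finger parallel gripper is mounted at the origin on the work surface. World frame = base frame: x ahead of the robot, y to its left, z up, the work surface at z = 0. Lengths are in mm, angles in degrees, forces in N, time in s.
With the tool pointing down it reaches from about 375 to 925 mm from the base axis. Payload 3.1 kg.
Tool frame: the origin (TCP) lies between the finger pads; the fingertips stand 19 mm ahead of it and the grasp point (between the pads) is the TCP; x points along the fingers, y is the direction in which the jaws open and shut, and the axes are right-handed (so a half turn about x gives the same grasp; the last joint's range is limited). The gripper opens to 85 mm and grips with 20 to 120 N. Pads are 22 mm wide; open, the fingers measure 114 mm over their backs; the gripper's body (76 mm by 85 mm) begins 54 mm behind the grasp point. The pads swing forward as they close: fully open they stand 13 mm farther back than shut.
Start: joints at [64.985, 21.939, 2.515, 91.553, -1.026, 66.532, -2.859], TCP at [216.05, -613.046, 250.269] pointing down, gripper open.
Joint ranges: [-149.38, 149.38], [-23.57, 123.04], [-84.95, 90], [0, 143.3], [-89.99, 269.99], [3.08, 112.72], [-163.45, 163.45]. Speed limits (degrees/s): [159.86, 159.86, 180, 180, 180, 180, 180].

INTERFACE

Orientations are given as a 3x3 rotation matrix whose columns are the frame's x, y, z axes.
In Python, from bench import r, cams gives the robot as it stands.
- The arm moves only by the tool arm_command, never from a script. Its argument "moves" is a list of rows, each a list of 7 numbers: the shift along the tool's x, y, z in mm, then the turn, a rotation vector about the tool's x, y, z in degrees, then the closure in counts, from 0 (fully open) to 255 (shut). A call has 1 to 12 rows; each row shifts and turns the pose as measured when the row begins, along the tool's axes as they then stand; what a row does not reach is not made up. A row lasts 1/8 s, in which the tool goes at most 62.5 mm and 10.7 degrees, less where a joint would pass 70% of its speed; a pose out of reach is approached as far as the arm can. A call is refused whole if a number of a shift passes 62.5 or a number of a turn 10.7, either way. A call with a gripper value outside its range is refused whole. The fingers move at their own pace and stop on an object; the grip force is fixed at half the most. Time passes only in rows, so rows that do not move let the fingers close. It gives the time, the measured TCP pose, the force and the opening at its end, in the units of the state.
- r.sense(): the state, without advancing time (a new reading comes with each control period).
- cams.camera(name): name is "scene" or "top"; returns the picture (400x640x3 uint8, red, green, blue); there is no depth.
- cams.calibration(name): a dict with "mtx" (3x3 intrinsics, pixels), "pose" (4x4, takes a point from camera to world coordinates). Camera axes: x right, y up, looking along -z (the intrinsics and any distortion apply to the point x, -y, -z); pixel columns grow to the right and rows downward; lengths in mm; the calibration is good to about 2 mm. A picture is of the moment at which its call begins. calibration takes no time and is no camera call.
- r.hand_in(): hands the job in, once; it reports no verdict.
Trained networks look in the newest picture that a camera, given by its name, has taken for a name from the list of things; names that differ only in an ending like _2 or _b are one class to them, and where a whole thing is asked for, a point or a joint stands for the part that bears it (a point fixed in the world has none). Each returns a list of dicts, best first, with "confidence" (0 to 1); they miss things now and then, are a little off and sometimes report something else, mostly with a low value. They report only what shows in the picture. A call takes as long as a camera call. They do not tell look-alikes from the thing itself.
- cams.find_in(camera, query): "box" ([left, top, right, bottom] as shares, 0 to 1, of the picture: columns of its width, rows of its height, round what is visible of it).
- cams.place_of(camera, query): "location" ([row, column] as shares, 0 to 1, of the picture: columns of its width, rows of its height: a listed point, or the origin of a listed thing).
The state is a dict: "t": time; "joint_positions": joint angles; "joint_velocities": joint speeds; "joint_efforts": joint torques, N m; "tool_pos": TCP position; "eef_rot": TCP orientation; "ft_force": force on the tool from outside, world axes, zero at the start; "ft_torque": the same for the moment, N m; "gripper_width": finger opening in mm.
Only numpy, scipy, OpenCV 4.12 (cv2) and the standard library are available. Lean on these libraries where they do the work, as an engineer would, in place of code of your own. Each camera call takes 0.05 s, during which the arm holds its last target. There are 200 camera calls.

TASK

Put the green mahjong chip tray back on its turntable stand: lift it by its square brass hub, lower it over the spindle and the small drive pin together so that it sits fully down and flat on the platter, then turn it gently clockwise (seen from above), carrying the platter with it, until the stop, where the tray is square with the wooden base, and let go. Feel your way, never forcing the tray down or against the stop, and leave the abacus, trinket box, tankard and piggy bank where they are.

Things in the scene. Friction and masses are not known exactly. Their poses are not given: they have to be found in the camera images.
- tray: Loose square chip tray, about 0.3 kg: green plate 140 x 140 x 10 mm, dark wooden rim 5 mm wide rising to 20 mm above the underside, low corner dividers (to 16 mm). Origin: centre of the underside, z up; it starts flat on the cabinet top. 15 mm spindle hole at the centre; an 11 mm pin hole lies 50 mm from the centre along its +x.
- hub_top (a point): Centre of the top of the tray's square brass hub, the place to grip: 40 x 40 mm, flat sides parallel to the tray's, from 10 to 45 mm above the underside, 45 mm of free floor between hub and rim. The 15 mm spindle hole passes right through hub and plate. This point is 45 mm above the tray's origin.
- pin_hole (a point): Centre of the lower mouth of the tray's pin hole, diameter 11 mm, right through the 10 mm plate, 50 mm from the tray's centre along its +x; ringed with brass dashes on top.
- stand: Turntable stand fixed to the cabinet top: dark wooden base 150 x 150 x 22 mm carrying a round aluminium platter, diameter 132 mm, with spindle and drive pin fixed to it. The platter turns stiffly (0.4 N m friction, no spring) and stays where left; its angle is NOT in this pose. Origin: centre of the base's underside, on the spindle axis, z up.
- platter_top (a point): Centre of the platter's upper face, 30 mm above the stand's origin (does not turn). The fully seated tray's origin lies here. A tray on the spindle but not on the pin rests on the pin's tip, 16 mm higher; turned there under light pressure (about 4 N) it slides over the tip until its hole meets the pin; pressed harder it may drag the platter along.
- spindle_tip (a point): Tip of the steel spindle, 63 mm above the platter, on the stand's axis. Diameter 14 mm up to 56 mm above the platter, then tapering to 6 mm at the tip.
- pin_parked (a point): Where the drive pin's tip comes to be at the clockwise stop (hard): stand's +x side, 50 mm out; there the tray's axes match the stand's, give or take 0.05 rad of play. At the start the pin is 0.40 to 1.05 rad anticlockwise of here (seen from above), to be found by sight or feel. Dark steel, diameter 8 mm, 16 mm high, top 4 mm tapered to 3 mm.
- abacus: Bystander: rosewood abacus lying flat, 98 x 200 x 18 mm. Origin: centre of the underside.
- trinket_box: Bystander: closed black lacquer box with brass clasp, 104 x 134 x 59 mm. Origin: centre of the underside.
- tankard: Bystander: pewter tankard, diameter 84 mm, 115 mm high, handle on its +y side reaching about 80 mm from the centre. Origin: centre of the underside.
- piggy_bank: Bystander: copper piggy bank, about 130 x 80 x 98 mm, snout to its -x. Origin: centre of the underside.
There are look-alikes about, which are no part of the job. There is more than one size of the tray; the job needs the middle-sized. Several things have the shape of the stand; the one meant has the colours described above.

How it is judged (in metres and radians):
On the way, in this order (a step that is already met when the one before it is completed fails the run):
1. the tray is lifted clear of the cabinet top, above the spindle's tip (height (world z) of tray above 0.095 m), for 0.1 s.
2. the tray sits fully down on the platter, over spindle and pin (z of tray in the frame of stand between 0.027 and 0.0325 m and horizontal distance between tray and stand below 0.004 m and angle between tray's own z axis and vertical below 0.04 rad), for 0.2 s.
At the end, for the whole second after the job is handed in: The tray sits fully down on the platter (its underside 27 to 32.5 mm above the stand's underside, centred within 4 mm, level within 0.04 rad), turned to the stop so that its x axis is within 0.10 rad of the stand's, released and at rest (all of step 2 and angle between the x axis of tray and the x axis of stand, either way round below 0.1 rad and linear speed of tray below 0.01 m/s and angular speed of tray below 0.05 rad/s and contact force between tray and the fingers below 0.1 N); the robot touches nothing.
It fails at once if the tray is forced: more than 110 N of contact force in all between tray and stand (contact force between tray and stand above 110 N).
It fails at once if the rosewood abacus is disturbed (moved over 20 mm or tipped) (distance of abacus from where it was at the start of the episode above 0.02 m or angle between abacus's own z axis and vertical above 0.3 rad).
It fails at once if the black lacquer box is disturbed (moved over 20 mm or tipped) (distance of trinket_box from where it was at the start of the episode above 0.02 m or angle between trinket_box's own z axis and vertical above 0.3 rad).
It fails at once if the pewter tankard is disturbed (moved over 20 mm or tipped) (distance of tankard from where it was at the start of the episode above 0.02 m or angle between tankard's own z axis and vertical above 0.3 rad).
It fails at once if the copper piggy bank is disturbed (moved over 20 mm or tipped) (distance of piggy_bank from where it was at the start of the episode above 0.02 m or angle between piggy_bank's own z axis and vertical above 0.3 rad).
It also fails if it takes over 67 s, if anything falls off the work surface, if the arm or the gripper's body presses on something with over 40 N, if the wrist force passes 120 N, or if a joint passes its speed limit or range.

## Working session

There is one attempt and no reset: what is moved stays moved. The work goes in short steps, Python scripts to look and compute and a tool call to move; the robot and the scene stay as the last step left them, time stands still between calls to the robot, and variables do not carry over. Pictures are saved under pics/ and viewed, about 8 in all and at most 12, crops included, and the job is handed in when it is done.

Besides the shell and the picture viewer there is one more tool, called after "Emit:" by a JSON object that holds its "api" and its "payload". arm_command: Moves the arm, as the interface text tells. Its arguments: {"type":"object","properties":{"moves":{"type":"array","items":{"type":"array","items":{"type":"number"}}}},"required":["moves"]}

```bash
mkdir -p pics; ls; python3 - <<'E'
from bench import r,cams
import cv2,numpy as np
for n in("scene","top"):
    im=cams.camera(n); cv2.imwrite(f"pics/{n}0.png",im[:,:,::-1])
    c=cams.calibration(n); print(n,np.round(c["mtx"],1).tolist(),np.round(c["pose"],3).tolist(),[k for k in c])
    for q in("tray","hub_top","pin_hole","stand","platter_top","spindle_tip","pin_parked"):
        for d in cams.place_of(n,q): print(q,[round(d["location"][1]*640),round(d["location"][0]*400)],round(d["confidence"],2))
s=r.sense();print(s["t"],np.round(s["eef_rot"],3).tolist(),s["ft_force"],s["gripper_width"])
E
```

```text
pics
scene [[364.4, 0.0, 317.1], [0.0, 364.4, 197.6], [0.0, 0.0, 1.0]] [[-0.318, -0.733, 0.602, 1265.335], [0.948, -0.243, 0.205, 225.341], [-0.004, 0.636, 0.772, 1031.7], [0.0, 0.0, 0.0, 1.0]] ['mtx', 'pose']
tray [365, 231] 0.95
tray [387, 180] 0.89
tray [422, 264] 0.76
tray [366, 222] 0.41
hub_top [426, 256] 0.93
hub_top [367, 224] 0.91
hub_top [390, 170] 0.67
pin_hole [386, 167] 0.9
pin_hole [366, 243] 0.84
pin_hole [436, 268] 0.79
stand [280, 203] 0.97
stand [301, 160] 0.86
stand [210, 218] 0.68
stand [368, 224] 0.51
platter_top [281, 197] 0.93
platter_top [297, 153] 0.92
spindle_tip [277, 187] 0.8
spindle_tip [297, 140] 0.66
pin_parked [275, 207] 0.89
pin_parked [294, 158] 0.77
top [[437.9, 0.0, 322.8], [0.0, 437.9, 200.7], [0.0, 0.0, 1.0]] [[0.01, 0.998, -0.069, 427.914], [-1.0, 0.009, -0.008, -8.578], [-0.008, 0.069, 0.998, 1562.563], [0.0, 0.0, 0.0, 1.0]] ['mtx', 'pose']
tray [279, 197] 0.91
tray [272, 268] 0.9
tray [227, 181] 0.64
tray [202, 239] 0.45
hub_top [280, 199] 0.78
hub_top [224, 176] 0.73
pin_hole [283, 284] 0.86
pin_hole [281, 183] 0.59
stand [375, 271] 0.85
stand [374, 204] 0.6
platter_top [373, 204] 0.61
platter_top [376, 273] 0.6
spindle_tip [381, 277] 0.86
spindle_tip [374, 203] 0.73
pin_parked [373, 188] 0.91
pin_parked [377, 256] 0.91
0.8 [[0.0, 0.332, -0.943], [-0.0, -0.943, -0.332], [-1.0, 0.0, -0.0]] [-0.31447335  0.22398535  0.63101279] 85.38410168606626
```

```bash
python3 - <<'E'
import cv2
a=cv2.imread("pics/top0.png")[130:330,180:446];cv2.imwrite("pics/topc.png",cv2.resize(a,None,fx=3,fy=3,interpolation=2))
a=cv2.imread("pics/scene0.png")[110:310,190:456];cv2.imwrite("pics/scenec.png",cv2.resize(a,None,fx=3,fy=3,interpolation=2))
E
```

```text
(no output)
```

View pics/topc.png

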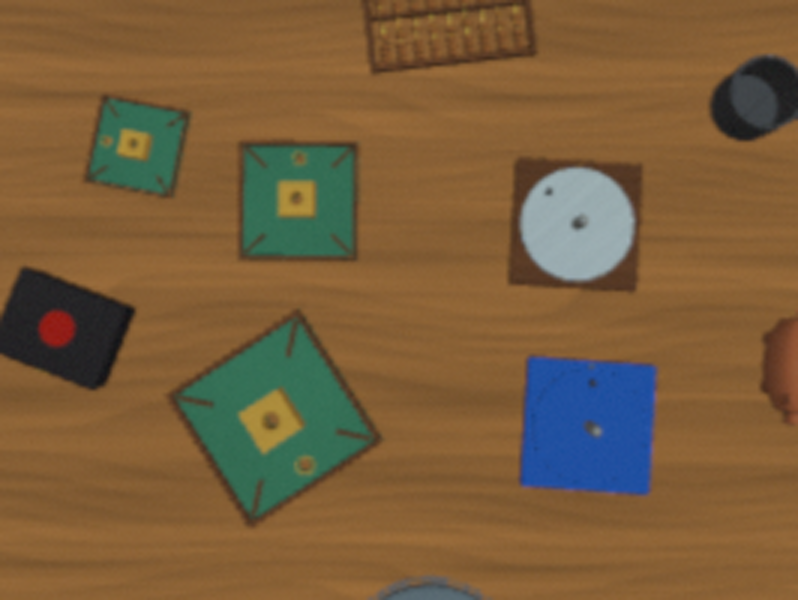

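View pics/scenec.png

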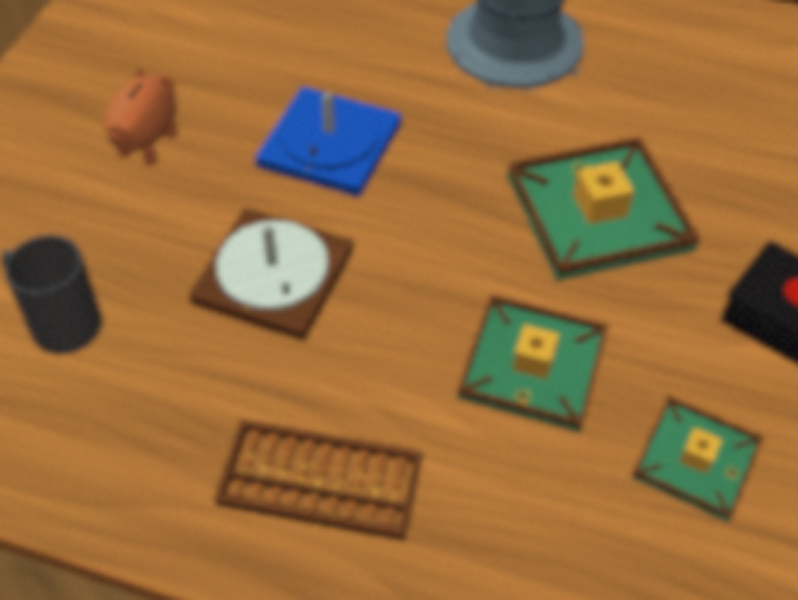

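View pics/top0.png

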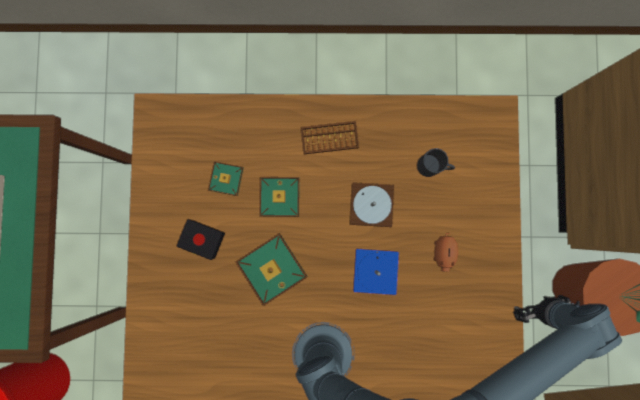

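Top view: three trays at (227,181) small ≈92 mm, (279,197) ≈140 mm, (272,268) large ≈200 mm. The middle one at (279,197) fits the description. There are two stands. The blue one at (376,271) is a look-alike. The wooden one with the aluminium platter at (374,204) is meant, with its pin at about (363,193), up-left of the spindle. The enlarged crop confirms both. Next I'll measure them precisely.

```bash
cat > h.py <<'E'
import cv2,numpy as np
from bench import r,cams
def ray(n,uv,z):
    c=cams.calibration(n);P=c["pose"];uv=np.atleast_2d(np.float64(uv))
    d=np.c_[uv,np.ones(len(uv))]@np.linalg.inv(c["mtx"]).T
    d=(d*[1,-1,-1])@P[:3,:3].T;o=P[:3,3]
    return (o+d*((z-o[2])/d[:,2])[:,None])[:,:2]
def proj(n,X):
    c=cams.calibration(n);P=c["pose"];q=(np.atleast_2d(X)-P[:3,3])@P[:3,:3]*[1,-1,-1]
    q=q@c["mtx"].T;return q[:,:2]/q[:,2:]
E
python3 - <<'E'
from h import *
from scipy.optimize import minimize
T0=(430,155);S0=(450,-180)
# fit by model silhouettes: tray green inner square; platter ellipse; base square
def poly(c,yaw,h,z):
    a=np.radians(yaw)+np.radians([45,135,225,315]);return np.c_[c[0]+h*2**.5*np.cos(a),c[1]+h*2**.5*np.sin(a),np.full(4,z)]
for n in("scene","top"):
    im=cv2.imread(f"pics/{n}0.png");hsv=cv2.cvtColor(im,40)
    H,S,V=[hsv[...,i].astype(int) for i in range(3)]
    g=((H>55)&(H<95)&(S>90)).astype(np.uint8)
    pl=((S<70)&(V>120)).astype(np.uint8)
    for name,m,px in(("tray",g,{"scene":(367,235),"top":(279,190)}[n]),("platter",pl,{"scene":(268,197),"top":(368,210)}[n])):
        k,l,st,ce=cv2.connectedComponentsWithStats(m)
        i=l[px[1],px[0]]; i=i if i else np.argmin(np.hypot(*(ce-px).T)+1e6*(np.arange(k)==0))
        cs,_=cv2.findContours((l==i).astype(np.uint8),0,2);c=cv2.convexHull(max(cs,key=cv2.contourArea))[:,0]
        w=ray(n,c,10 if name=="tray" else 30).astype(np.float32)
        print(n,name,st[i],"rect",cv2.minAreaRect(w),"ell",cv2.fitEllipse(w)[:2])
    # pin, spindle dark spots & net points
    for q,z in(("hub_top",45),("pin_hole",0),("platter_top",30),("spindle_tip",93),("pin_parked",46),("stand",0),("tray",0)):
        for d in cams.place_of(n,q):
            w=ray(n,[d["location"][1]*640,d["location"][0]*400],z)[0];print(q,w.round(1),round(d["confidence"],2))
    cv2.imwrite(f"pics/{n}_z.png",cv2.resize(im[160:230,255:405] if n=="top" else im[165:265,230:400],None,fx=5,fy=5,interpolation=2)[:600,:800])
E
```

```text
scene tray [346 212  43  35 735] rect ((545.1334228515625, 159.9964141845703), (126.13082885742188, 121.60102844238281), 89.8765640258789) ell ((545.755126953125, 161.35418701171875), (141.75323486328125, 155.13839721679688))
scene platter [262 183  38  30 895] rect ((523.3455200195312, -165.86146545410156), (134.03445434570312, 133.46168518066406), 18.359434127807617) ell ((524.2688598632812, -166.23826599121094), (135.49073791503906, 138.49156188964844))
hub_top [611.6 357. ] 0.93
hub_top [552.8 156.6] 0.91
hub_top [285.5 178.1] 0.67
pin_hole [230.5 158.6] 0.9
pin_hole [596.8 167.5] 0.84
pin_hole [618.1 398. ] 0.79
platter_top [ 522.6 -163.9] 0.93
platter_top [ 290.6 -189.9] 0.92
spindle_tip [ 530.6 -169.3] 0.8
spindle_tip [ 284.9 -188.9] 0.66
pin_parked [ 583.4 -160. ] 0.89
pin_parked [ 339.3 -182.2] 0.77
stand [ 527.5 -168. ] 0.97
stand [ 297.4 -173.3] 0.86
stand [ 666.1 -377.2] 0.68
stand [517.4 155. ] 0.51
tray [547.4 153.7] 0.95
tray [293.1 177. ] 0.89
tray [617.5 355. ] 0.76
tray [511.5 145.9] 0.41
top tray [261 179  36  36 983] rect ((548.9349975585938, 162.27175903320312), (124.99049377441406, 124.58838653564453), 0.5361467003822327) ell ((548.9065551757812, 160.79722595214844), (144.99253845214844, 189.4253387451172))
top platter [ 354  186   37   37 1090] rect ((523.9654541015625, -167.95590209960938), (126.50430297851562, 126.115966796875), 0.2725389301776886) ell ((523.302978515625, -167.9270477294922), (130.35614013671875, 131.1500701904297))
hub_top [538.5 153.3] 0.78
hub_top [615.4 350.4] 0.73
pin_hole [240.3 141.2] 0.86
pin_hole [597. 157.] 0.59
platter_top [ 523.1 -171.2] 0.61
platter_top [ 283.  -181.6] 0.6
spindle_tip [ 278.8 -192.3] 0.86
spindle_tip [ 523.7 -166.6] 0.73
pin_parked [ 579.7 -169.4] 0.91
pin_parked [ 343.4 -185.2] 0.91
stand [ 289.7 -183.8] 0.85
stand [ 526.5 -179.2] 0.6
tray [548.5 160.3] 0.91
tray [294.1 183.1] 0.9
tray [604.5 349.1] 0.64
tray [394.5 434.6] 0.45
```

Emit:
{"api": "arm_command", "payload": {"moves": [[0,-40.5,-37.2,-10,0,0,0],[0,-33.4,-43.7,-10,0,0,0],[0,-25.3,-48.8,-10,0,0,0],[0,-16.4,-52.5,-10,0,0,0],[0,-7.1,-54.5,-10,0,0,0],[0,2.5,-54.9,-10,0,0,0],[0,12,-53.7,-10,0,0,0],[0,21.1,-50.8,0,0,0,0],[0,21.1,-50.8,0,0,0,0]]}}

```text
t: 2.62
tool_pos: [406.0, -147.4, 250.4]
eef_rot: [[0.004, 1.0, 0.019], [-0.009, 0.019, -1.0], [-1.0, 0.004, 0.009]]
ft_force: [0.6, -0.8, -0.2]
gripper_width: 85.3
```

Emit:
{"api": "arm_command", "payload": {"moves": [[0,24,-52,0,0,0,0],[0,24,-52,0,0,0,0],[0,24,-52,0,0,0,0],[0,24,-52,0,0,0,0],[0,24,-50,0,0,0,0],[0,20,-46,1,0,0,0],[0,0,0,0,0,0,0]]}}

```text
t: 3.5
tool_pos: [545.1, 174.1, 251.1]
eef_rot: [[0.013, 1.0, 0.005], [-0.008, 0.006, -1.0], [-1.0, 0.013, 0.008]]
ft_force: [-0.3, -0.4, 0.3]
gripper_width: 85.6
```

Emit:
{"api": "arm_command", "payload": {"moves": [[20,2.5,14,0,0.4,-0.7,0],[45,0,0,0,0,0,0],[45,0,0,0,0,0,0],[45,0,0,0,0,0,0],[0,0,0,0,0,0,0]]}}

```text
t: 4.12
tool_pos: [548.1, 142.3, 87.3]
eef_rot: [[-0.004, 1.0, -0.01], [-0.012, -0.01, -1.0], [-1.0, -0.004, 0.012]]
ft_force: [0.3, -0.6, -0.4]
gripper_width: 85.7
```

```bash
python3 - <<'E'
from h import *
s=r.sense();print(s["tool_pos"],np.round(s["eef_rot"],4).tolist(),s["ft_force"],np.round(s["joint_positions"]))
a=cams.camera("scene")[190:275,320:420];b=cams.camera("top")[150:235,230:330]
cv2.imwrite("pics/a1.png",cv2.resize(np.hstack([a,b])[:,:,::-1],None,fx=4,fy=4,interpolation=2))
E
```

```text
[548.09633644 142.31724756  87.30580111] [[-0.0038, 0.9999, -0.0097], [-0.0117, -0.0097, -0.9999], [-0.9999, -0.0036, 0.0117]] [ 0.27288609 -0.58399696 -0.36598519] [ 11.  30. -37. 108.  24.  50. -38.]
```

View pics/a1.png

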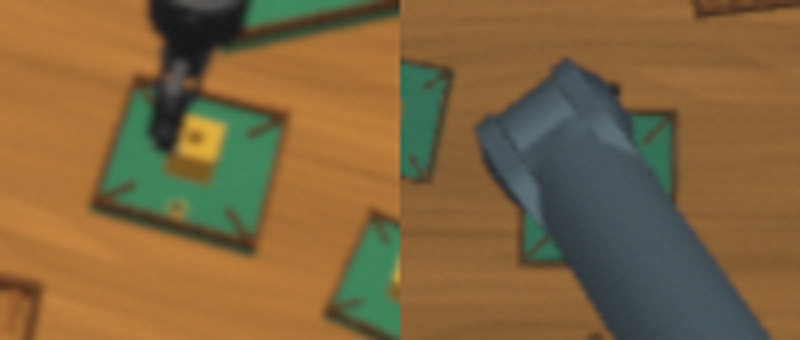

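Emit:
{"api": "arm_command", "payload": {"moves": [[0,-0.5,-17.5,-0.8,0.7,0.2,0],[0,0,0,0,0,0,0],[0,0,0,0,0,0,0]]}}

```text
t: 4.6
tool_pos: [555.9, 164.8, 97.6]
eef_rot: [[0.02, 1.0, 0.005], [0.007, 0.005, -1.0], [-1.0, 0.02, -0.007]]
ft_force: [-0.1, -0.4, -0.4]
gripper_width: 85.7
```

Emit:
{"api": "arm_command", "payload": {"moves": [[0,0,0,0,0,0,0],[0,0,0,0,0,0,0]]}}

```text
t: 4.85
tool_pos: [556.5, 165.2, 98.8]
eef_rot: [[0.022, 1.0, 0.006], [0.007, 0.006, -1.0], [-1.0, 0.022, -0.007]]
ft_force: [-0.3, 0.4, 0.4]
gripper_width: 85.4
```

Emit:
{"api": "arm_command", "payload": {"moves": [[12,-4,2.5,0,-0.2,-0.6,0],[12,-4,2.5,0,-0.2,-0.5,0],[10,0,0,0,0,0,0],[0,0,0,0,0,0,0]]}}

```text
t: 5.35
tool_pos: [547.2, 158.9, 60.8]
eef_rot: [[-0.002, 1.0, 0.005], [-0.002, 0.005, -1.0], [-1.0, -0.002, 0.002]]
ft_force: [1.4, 0.2, 0.4]
gripper_width: 85.2
```

Emit:
{"api": "arm_command", "payload": {"moves": [[8,0,-1,0,0,0,0],[8,0,0,0,0,0,0],[6,0,0,0,0,0,0],[0,0,0,0,0,0,0]]}}

```text
t: 5.85
tool_pos: [547.4, 160.3, 37.3]
eef_rot: [[-0.001, 1.0, 0.006], [-0.001, 0.006, -1.0], [-1.0, -0.001, 0.001]]
ft_force: [0.4, 0.6, -0.0]
gripper_width: 85.3
```

Emit:
{"api": "arm_command", "payload": {"moves": [[2,0,0,0,0,0,0],[0,0,0,0,0,0,120],[0,0,0,0,0,0,255],[0,0,0,0,0,0,255],[0,0,0,0,0,0,255],[0,0,0,0,0,0,255]]}}

```text
t: 6.6
tool_pos: [548.3, 160.7, 36.1]
eef_rot: [[0.001, 1.0, 0.005], [-0.001, 0.005, -1.0], [-1.0, 0.001, 0.001]]
ft_force: [0.7, 0.5, -0.4]
gripper_width: 39.1
```

Emit:
{"api": "arm_command", "payload": {"moves": [[-10,0,0,0,0,0,255],[-25,0,0,0,0,0,255],[-35,0,0,0,0,0,255],[-35,0,0,0,0,0,255],[-20,0,0,0,0,0,255],[0,0,0,0,0,0,255]]}}

```text
t: 7.35
tool_pos: [543.5, 158.3, 161.5]
eef_rot: [[-0.01, 1.0, 0.006], [-0.005, 0.006, -1.0], [-1.0, -0.01, 0.005]]
ft_force: [0.0, 0.3, -4.3]
gripper_width: 39.0
```

```bash
python3 - <<'E'
from h import *
C=np.array([523.8,-167.3])
for n in("scene","top"):
    g=cv2.imread(f"pics/{n}0.png",0).astype(float)
    # search pin angle: darkness at projected pin body points radius 50, z 30..46
    best=[]
    for a in range(10,75,1):
        t=np.radians(a);X=np.array([[C[0]+rr*np.cos(t),C[1]+rr*np.sin(t),z] for rr in(48,50,52) for z in(30,34,38,42,46)])
        p=proj(n,X).astype(np.float32);best.append((cv2.remap(g.astype(np.float32),p[:,:1],p[:,1:],1).mean(),a))
    b=sorted(best)[:7];w=np.array([200-x[0] for x in b]);print(n,[(round(x),y) for x,y in b])
    # base corners
s=r.sense();print(s["tool_pos"],s["ft_force"],s["gripper_width"],np.round(s["eef_rot"],3).tolist())
# base yaw from top: fit 4 lines via mask of dark brown
im=cv2.imread("pics/top0.png");hsv=cv2.cvtColor(im,40).astype(int)
m=((hsv[...,2]<115)|(hsv[...,1]<70)).astype(np.uint8);k,l,st,ce=cv2.connectedComponentsWithStats(m);i=l[210,368]
print(st[i]);cs,_=cv2.findContours((l==i).astype(np.uint8),0,2);print(cv2.minAreaRect(ray("top",cv2.convexHull(cs[0])[:,0],22).astype(np.float32)))
E
```

```text
scene [(143, 43), (145, 42), (146, 44), (149, 41), (152, 45), (153, 40), (158, 46)]
top [(108, 43), (108, 42), (109, 44), (111, 41), (112, 45), (116, 40), (117, 46)]
[543.49536368 158.34096404 161.51101476] [ 0.01338078  0.33082804 -4.32234398] 38.99257055653499 [[-0.01, 1.0, 0.006], [-0.005, 0.006, -1.0], [-1.0, -0.01, 0.005]]
[ 349  182   45   46 1858]
((523.5687255859375, -166.32273864746094), (152.22755432128906, 152.4136505126953), 86.9198226928711)
```

Emit:
{"api": "arm_command", "payload": {"moves": [[-6,-2.9,46.9,-8.5,0,0,255],[-6,-9.8,46,-8.5,0,0,255],[-4,-16.5,44,-8.5,0,0,255],[0,-22.8,41.1,-8.5,0,0,255],[0,-28.6,37.3,-8.5,0,0,255],[0,-33.8,32.6,0,0,0,255],[0,-25,24,0,0,0,255],[0,0,0,0,0,0,255],[0,0,0,0,0,0,255]]}}

```text
t: 8.48
tool_pos: [519.5, -165.8, 163.7]
eef_rot: [[-0.034, 0.713, 0.701], [0.002, 0.701, -0.713], [-0.999, -0.023, -0.026]]
ft_force: [-0.0, 0.7, -3.9]
gripper_width: 39.0
```

Emit:
{"api": "arm_command", "payload": {"moves": [[0,1,2,1,-0.7,0.7,255],[0,1,1.8,0.8,-0.7,0.6,255],[0,0,0,0,0,0,255],[0,0,0,0,0,0,255]]}}

```text
t: 8.98
tool_pos: [523.6, -162.4, 162.8]
eef_rot: [[-0.0, 0.731, 0.682], [0.002, 0.682, -0.731], [-1.0, 0.001, -0.002]]
ft_force: [0.0, -1.2, -4.0]
gripper_width: 38.9
```

```bash
python3 - <<'E'
from h import *
s=r.sense();p=s["tool_pos"];R=s["eef_rot"];print(p,np.round(R,4).tolist(),s["ft_force"])
a=cams.camera("scene")[130:240,220:330];b=cams.camera("top")[150:260,320:430]
h=np.array([p[0],p[1],p[2]+9]);print("exp hub px",proj("scene",h)-[220,130],"spindle tip px",proj("scene",[523.7,-167,93])-[220,130])
cv2.imwrite("pics/a2.png",cv2.resize(np.hstack([a,b])[:,:,::-1],None,fx=3.6,fy=3.6,interpolation=2))
E
```

```text
[ 523.59646728 -162.36367638  162.80040331] [[-0.0003, 0.7312, 0.6822], [0.0021, 0.6822, -0.7312], [-1.0, 0.0012, -0.0017]] [ 0.03619904 -1.16934836 -3.98359321]
exp hub px [[57.8405191  39.67522846]] spindle tip px [[58.5825111  55.33386854]]
```

View pics/a2.png

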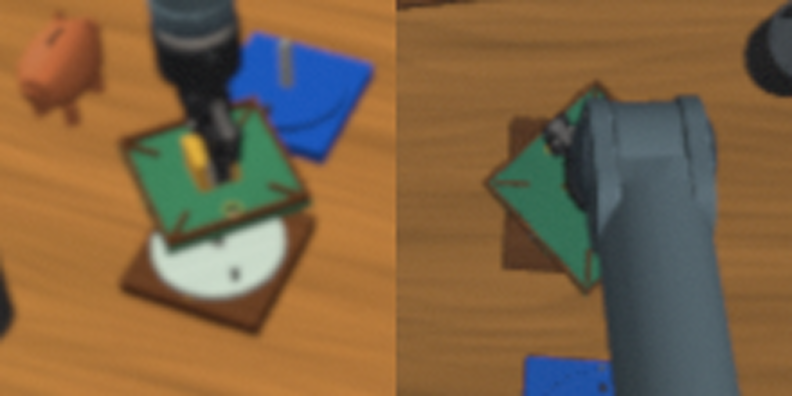

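```bash
python3 - <<'E'
from h import *
p=r.sense()["tool_pos"]
for n,px in(("scene",(281,190)),("top",(352,202))):
    hsv=cv2.cvtColor(cams.camera(n),41).astype(int);H,S,V=[hsv[...,i] for i in range(3)]
    g=((H>55)&(H<95)&(S>90)).astype(np.uint8);k,l,st,ce=cv2.connectedComponentsWithStats(g);i=l[px[1],px[0]]
    m=(l==i).astype(np.uint8);cs,_=cv2.findContours(m,0,2);c=cv2.convexHull(np.vstack(cs))[:,0]
    w=ray(n,c,p[2]-26.1).astype(np.float32);print(n,p,st[i],cv2.minAreaRect(w))
E
```

```text
scene [ 523.58941321 -162.53141081  162.78109498] [     0      0    640    400 248465] ((147.81594848632812, -166.443115234375), (2047.9246826171875, 3672.51025390625), 17.952287673950195)
top [ 523.58941321 -162.53141081  162.78109498] [349 188  25  39 456] ((506.45123291015625, -136.28070068359375), (117.9535140991211, 61.61699295043945), 42.3259391784668)
```

Emit:
{"api": "arm_command", "payload": {"moves": [[6,-1.5,1.6,0,0,0,255],[6,-1.5,1.6,0,0,0,255],[6,0,0,0,0,0,255],[0,0,0,0,0,0,255],[0,0,0,0,0,0,255]]}}

```text
t: 9.8
tool_pos: [523.2, -168.2, 142.8]
eef_rot: [[-0.001, 0.733, 0.681], [0.003, 0.681, -0.733], [-1.0, 0.001, -0.003]]
ft_force: [0.2, 0.2, -3.7]
gripper_width: 39.1
```

Emit:
{"api": "arm_command", "payload": {"moves": [[4,0.7,-0.5,0,0,0,255],[4,0,0,0,0,0,255],[4,0,0,0,0,0,255],[3,0,0,0,0,0,255],[3,0,0,0,0,0,255],[0,0,0,0,0,0,255]]}}

```text
t: 10.55
tool_pos: [523.4, -167.3, 123.8]
eef_rot: [[-0.002, 0.732, 0.681], [0.002, 0.681, -0.732], [-1.0, 0.0, -0.003]]
ft_force: [-0.6, -0.4, -3.9]
gripper_width: 39.0
```

No contact force on the taper. Going on gently.

Emit:
{"api": "arm_command", "payload": {"moves": [[3,0,0,0,0,0,255],[3,0,0,0,0,0,255],[3,0,0,0,0,0,255],[0,0,0,0,0,0,255]]}}

```text
t: 11.05
tool_pos: [522.2, -167.6, 114.3]
eef_rot: [[-0.004, 0.733, 0.68], [0.001, 0.68, -0.733], [-1.0, -0.002, -0.004]]
ft_force: [-1.0, -0.7, -4.0]
gripper_width: 39.1
```

Emit:
{"api": "arm_command", "payload": {"moves": [[3,0,0,0,0,0,255],[3,0,0,0,0,0,255],[3,0,0,0,0,0,255],[3,0,0,0,0,0,255],[3,0,0,0,0,0,255],[0,0,0,0,0,0,255]]}}

```text
t: 11.8
tool_pos: [522.1, -167.6, 97.9]
eef_rot: [[-0.004, 0.733, 0.68], [0.002, 0.68, -0.733], [-1.0, -0.002, -0.004]]
ft_force: [-0.7, -0.5, -4.4]
gripper_width: 39.0
```

Emit:
{"api": "arm_command", "payload": {"moves": [[3,0,0,0,0,0,255],[3,0,0,0,0,0,255],[3,0,0,0,0,0,255],[2,0,0,0,0,0,255],[2,0,0,0,0,0,255],[2,0,0,0,0,0,255],[0,0,0,0,0,0,255]]}}

```text
t: 12.68
tool_pos: [522.1, -167.6, 81.9]
eef_rot: [[-0.004, 0.733, 0.68], [0.002, 0.68, -0.733], [-1.0, -0.002, -0.004]]
ft_force: [-1.1, -0.7, -4.1]
gripper_width: 39.0
```

Emit:
{"api": "arm_command", "payload": {"moves": [[1.5,0,0,0,0,0,255],[1.5,0,0,0,0,0,255],[1.5,0,0,0,0,0,255],[0,0,0,0,0,0,255]]}}

```text
t: 13.18
tool_pos: [522.1, -167.6, 77.2]
eef_rot: [[-0.004, 0.733, 0.68], [0.002, 0.68, -0.733], [-1.0, -0.002, -0.004]]
ft_force: [-1.3, 0.1, -4.6]
gripper_width: 39.0
```

Emit:
{"api": "arm_command", "payload": {"moves": [[2,0,0,0,0,0,255],[2,0,0,0,0,0,255],[2,0,0,0,0,0,255],[1.5,0,0,0,0,0,255],[0,0,0,0,0,0,255]]}}

```text
t: 13.8
tool_pos: [522.1, -167.6, 69.1]
eef_rot: [[-0.004, 0.733, 0.68], [0.002, 0.68, -0.733], [-1.0, -0.002, -0.004]]
ft_force: [-1.9, 0.1, -3.7]
gripper_width: 39.1
```

Emit:
{"api": "arm_command", "payload": {"moves": [[1,0,0,0,0,0,255],[1,0,0,0,0,0,255],[1,0,0,0,0,0,255],[0,0,0,0,0,0,255]]}}

```text
t: 14.3
tool_pos: [522.1, -167.6, 66.3]
eef_rot: [[-0.004, 0.733, 0.68], [0.001, 0.68, -0.733], [-1.0, -0.002, -0.004]]
ft_force: [-2.4, -0.7, -2.1]
gripper_width: 39.1
```

Emit:
{"api": "arm_command", "payload": {"moves": [[0.7,0,0,0,0,0,255],[0.7,0,0,0,0,0,255],[0,0,0,0,0,0,255]]}}

```text
t: 14.68
tool_pos: [522.1, -167.6, 66.3]
eef_rot: [[-0.005, 0.733, 0.68], [0.0, 0.68, -0.733], [-1.0, -0.003, -0.004]]
ft_force: [-1.9, 0.7, -1.1]
gripper_width: 39.1
```

Emit:
{"api": "arm_command", "payload": {"moves": [[0,0,0,3,0,0,255],[0,0,0,3,0,0,255],[0,0,0,3,0,0,255],[0,0,0,0,0,0,255]]}}

```text
t: 15.18
tool_pos: [521.8, -167.1, 66.3]
eef_rot: [[-0.005, 0.829, 0.559], [-0.001, 0.559, -0.829], [-1.0, -0.005, -0.002]]
ft_force: [-4.2, -0.6, 0.4]
gripper_width: 39.1
```

Emit:
{"api": "arm_command", "payload": {"moves": [[0,0,0,4,0,0,255],[0,0,0,4,0,0,255],[0,0,0,4,0,0,255],[0,0,0,4,0,0,255],[0,0,0,0,0,0,255]]}}

```text
t: 15.8
tool_pos: [522.0, -167.1, 66.3]
eef_rot: [[-0.005, 0.95, 0.312], [-0.002, 0.311, -0.95], [-1.0, -0.005, 0.0]]
ft_force: [-3.1, -0.6, 0.6]
gripper_width: 39.3
```

Emit:
{"api": "arm_command", "payload": {"moves": [[0,0,0,4,0,0,255],[0,0,0,4,0,0,255],[0,0,0,4,0,0,255],[0,0,0,2,0,0,255],[0,0,0,0,0,0,255]]}}

```text
t: 16.42
tool_pos: [522.1, -167.1, 66.3]
eef_rot: [[-0.005, 0.997, 0.077], [-0.003, 0.077, -0.997], [-1.0, -0.005, 0.002]]
ft_force: [-3.5, 0.1, 1.1]
gripper_width: 39.3
```

```bash
python3 -c "
from h import *
s=r.sense();print(s['ft_torque'],s['ft_force'])"
```

```text
[0.0014507  0.45628472 0.14721109] [-3.47283016  0.09210937  1.0951851 ]
```

Emit:
{"api": "arm_command", "payload": {"moves": [[0,0,0,2,0,0,255],[0,0,0,2,0,0,255],[0,0,0,1.5,0,0,255]]}}

```text
t: 16.8
tool_pos: [522.2, -167.1, 66.3]
eef_rot: [[-0.005, 1.0, -0.022], [-0.003, -0.022, -1.0], [-1.0, -0.005, 0.003]]
ft_force: [-3.9, 0.0, 1.1]
gripper_width: 39.3
```

```bash
python3 -c "
from h import *
s=r.sense();print(s['ft_torque'],s['ft_force'])"
```

```text
[0.03190053 0.46139568 0.41656865] [-3.90021744  0.00862265  1.08405641]
```

Emit:
{"api": "arm_command", "payload": {"moves": [[0,0,0,1.2,0,0,255],[0,0,0,1.2,0,0,255]]}}

```text
t: 17.05
tool_pos: [522.2, -167.1, 66.3]
eef_rot: [[-0.005, 0.998, -0.066], [-0.003, -0.066, -0.998], [-1.0, -0.004, 0.003]]
ft_force: [-2.6, -0.7, 0.0]
gripper_width: 39.2
```

```bash
python3 -c "
from h import *
s=r.sense();print(s['ft_torque'],s['ft_force'])"
```

```text
[0.1152326 0.4589393 0.3898419] [-2.57824044e+00 -6.69230905e-01  1.29183397e-03]
```

Emit:
{"api": "arm_command", "payload": {"moves": [[0,0,0,1,0,0,255],[0,0,0,1,0,0,255]]}}

```text
t: 17.3
tool_pos: [522.2, -167.1, 66.3]
eef_rot: [[-0.005, 0.995, -0.102], [-0.003, -0.102, -0.995], [-1.0, -0.004, 0.004]]
ft_force: [-3.7, -0.1, 1.0]
gripper_width: 38.9
```

```bash
python3 -c "
from h import *
s=r.sense();print(s['ft_torque'],s['ft_force'])"
```

```text
[0.22007186 0.47759846 1.14035518] [-3.67558965 -0.07099843  0.99743023]
```

Emit:
{"api": "arm_command", "payload": {"moves": [[0,0,0,-0.6,0,0,255],[0,0,0,0,0,0,200],[0,0,0,0,0,0,100],[0,0,0,0,0,0,0],[0,0,0,0,0,0,0],[0,0,0,0,0,0,0]]}}

```text
t: 18.05
tool_pos: [527.2, -167.0, 68.2]
eef_rot: [[0.006, 0.995, -0.096], [-0.003, -0.096, -0.995], [-1.0, 0.006, 0.002]]
ft_force: [-0.9, 0.8, 0.5]
gripper_width: 85.4
```

Emit:
{"api": "arm_command", "payload": {"moves": [[-6,-3,0,0,0,0,0],[-12,-1,0,0,0,0,0],[-20,0,0,0,0,0,0],[-40,0,0,0,0,0,0],[-50,0,0,0,0,0,0],[-50,0,0,0,0,0,0],[0,-40,30,0,0,0,0],[0,-50,30,0,0,0,0],[0,-50,30,0,0,0,0],[0,0,0,0,0,0,0]]}}

```text
t: 19.3
tool_pos: [374.1, -243.6, 264.1]
eef_rot: [[0.021, 0.996, -0.091], [-0.011, -0.091, -0.996], [-1.0, 0.022, 0.009]]
ft_force: [0.9, 0.1, 0.1]
gripper_width: 85.5
```

```bash
python3 - <<'E'
from h import *
a=cams.camera("scene");b=cams.camera("top")
for n,im,px in(("scene",a,(270,195)),("top",b,(362,215))):
    hsv=cv2.cvtColor(im,41).astype(int);H,S,V=[hsv[...,i] for i in range(3)]
    g=((H>55)&(H<95)&(S>90)).astype(np.uint8);k,l,st,ce=cv2.connectedComponentsWithStats(g);i=np.argmin(np.hypot(*(ce-px).T)+1e6*((np.arange(k)==0)|(st[:,4]<200)))
    cs,_=cv2.findContours((l==i).astype(np.uint8),0,2);c=cv2.convexHull(np.vstack(cs))[:,0]
    print(n,st[i],cv2.minAreaRect(ray(n,c,40).astype(np.float32)))
cv2.imwrite("pics/f.png",cv2.resize(np.hstack([a[150:250,215:325],b[150:250,320:430]])[:,:,::-1],None,fx=3.6,fy=3.6,interpolation=2))
E
```

```text
scene [259 179  42  32 564] ((519.041259765625, -169.0547637939453), (123.47225952148438, 120.98835754394531), 84.76825714111328)
top [ 353  185   40   39 1046] ((523.7263793945312, -168.33856201171875), (127.39299011230469, 127.47920989990234), 84.767578125)
```

View pics/f.png

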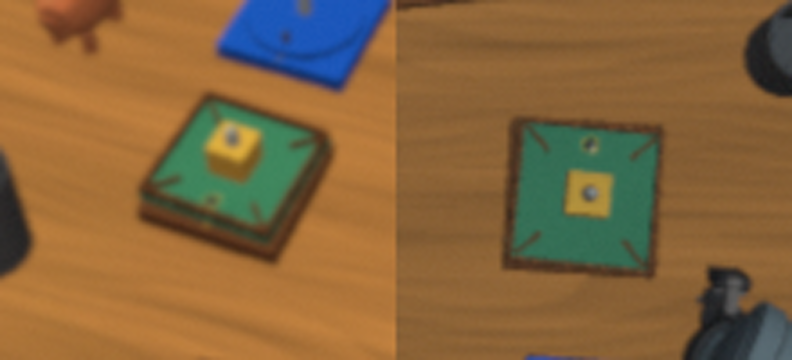

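The tray is seated, with the spindle through the hub and the pin showing in its hole, at about 0.04 rad from the stand's x axis.

Emit:
{"api": "arm_command", "payload": {"moves": [[0,0,0,0,0,0,0],[0,0,0,0,0,0,0]]}}

```text
t: 19.65
tool_pos: [381.6, -239.2, 266.1]
eef_rot: [[0.028, 0.997, -0.078], [-0.011, -0.078, -0.997], [-1.0, 0.029, 0.009]]
ft_force: [0.0, 0.4, -0.3]
gripper_width: 85.7
```

```bash
python3 -c "
from bench import r
print(r.sense()['t'],r.hand_in())"
```

```text
the job is handed in; nothing more can be done
19.65 None
```

The tray is back on its stand, turned to the clockwise stop and released. I handed the job in at 19.65 s; no verdict came back.

**What I did:** I gripped the middle-sized green tray by its brass hub and carried it over the wooden stand at the pin's angle, about 43° in the world frame. It went down over spindle and pin together on the first try. I then turned it about 49° clockwise in small steps. The wrist moment held at about 0.4 N m until it rose to 1.1 N m at the stop. After that I backed off 0.6°, opened the fingers and moved clear.

**Last checks:**
- **Seating:** the gripper stopped at 66.3 mm against about 66 mm expected for a seated tray. The vertical force had moved only about 5 N from its free-hanging value, so the tray was not forced. The final picture shows the spindle through the hub and the pin in its hole.
- **Angle:** both cameras put the tray at −5.2° against −3.1° for the base. That is about 0.04 rad off; the limit is 0.10.
- **Centre:** the top camera puts the tray within about 2 mm of the stand's centre. The scene camera disagreed by about 5 mm in x, a bias I put down to the near rim hiding part of the plate, as it was about 3 mm low in x before the lift too.
- **Bystanders:** I never touched or came near the abacus, trinket box, tankard or piggy bank, but I did not re-measure where they ended up.

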